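# Line up the seed tins and hold up the fullest

## Robot

A 7-joint arm with a two-finger parallel gripper is mounted at the origin on the work surface. World frame = base frame: x ahead of the robot, y to its left, z up, the work surface at z = 0. Lengths are in m, angles in rad, forces in N, time in s.
With the tool pointing down it reaches from about 0.35 to 0.9 m from the base axis. Payload 7.2 kg.
Tool frame: the origin (TCP) lies midway between the tips of the shut fingers; the grasp point (between the pads) lies 19 mm behind it; z points along the fingers, y is the direction in which the jaws open and shut (so a half turn about z gives the same grasp; the last joint's range is limited). The gripper opens to 88 mm and grips with 3 to 60 N. Pads are 20 mm wide; open, the fingers measure 115 mm over their backs; the gripper's body (75 mm by 178 mm) begins 61 mm behind the grasp point.
Start: joints at [-1.289, 0.411, -0.013, 1.596, 0.006, 1.134, -0.082], TCP at [0.214, 0.587, 0.202] pointing down, gripper open.
Joint ranges: [-2.95, 2.95], [-0.29, 1.99], [-1.47, 1.44], [0.14, 2.54], [-1.03, 4.17], [0.13, 1.85], [-2.86, 2.86]. Speed limits (rad/s): [2.39, 2.39, 3.01, 3.01, 3.14, 3.14, 3.14].

## Interface

Orientations are given as a unit quaternion [x, y, z, w].
In Python, from cell import manip gives the robot as it stands. Calls block until the motion is done:
- manip.move_to(position, orientation): joint-space move of the TCP to a pose.
- manip.line_to(position, rot=None, feed=0.15): straight line of the TCP; rot=None keeps the orientation; feed is the mean speed in m/s.
- manip.movej(angles): joint-space move.
- manip.command_gripper(opening, strength=None): finger opening in m; strength is the grip in N (None keeps the last); returns when the fingers have stopped.
- manip.pause(seconds).
- manip.solve_ik(position, orientation): joint angles nearest the present ones, or None.
- manip.sense(): the state.
- manip.get_image(name): name is "side" or "top" or "wrist"; returns (picture, depth): 420x560x3 uint8, red, green, blue; 420x560 float32, m along the optical axis (not along the pixel's ray), 0 where there is no reading.
- manip.camera_params(name): a dict with "fov_y" (degrees; the focal length in pixels is half the picture's height over the tangent of half this angle, whatever the lens; pixels are square), "cx", "cy" (the principal point, pixels), "dist" ([k1, k2, p1, p2, k3] as OpenCV has them; the pictures are not rectified), "R" (3x3) and "t" (3): a world point X has camera coordinates R X + t; the wrist camera has in their place "tool_from_camera" (4x4, takes a point from camera to tool coordinates, whose origin is the TCP and whose axes are the flange's). Camera axes: x right, y down, z forward; pixel columns grow to the right and rows downward; lengths in m; the calibration is good to about 2 mm. A picture is of the moment at which its call begins: read the wrist's pose just before it. camera_params takes no time and is no camera call.
A pose or a line that the arm cannot do raises manip.Unreachable and nothing moves.
- manip.hand_in(): hands the job in, once; it reports no verdict.
Trained networks look in the newest picture that a camera, given by its name, has taken for a name from the list of things; names that differ only in an ending like _2 or _b are one class to them, and where a whole thing is asked for, a point or a joint stands for the part that bears it (a point fixed in the world has none). Each returns a list of dicts, best first, with "conf" (0 to 1); they miss things now and then, are a little off and sometimes report something else, mostly with a low value. They report only what shows in the picture. A call takes as long as a camera call.
- manip.masks_of(camera, target): "region" (420x560 bool, what is visible of it) and "at" ([column, row] in pixels, amid what is visible of it).
The state is a dict: "time": time; "qpos": joint angles; "qvel": joint speeds; "effort": joint torques, N m; "tool_pos": TCP position; "tool_rot": TCP orientation; "ft_force": force on the tool from outside, world axes, zero at the start; "moment": the same for the moment, N m; "opening": finger opening in m.
Only numpy, scipy, OpenCV 4.12 (cv2) and the standard library are available. Lean on these libraries where they do the work, as an engineer would, in place of code of your own. Each camera call takes 0.05 s, during which the arm holds its last target.

## Task

Stand the three closed tins side by side on the low shelf, in one neat straight row along the middle of the board, square to it and with no more than 1 cm between neighbours, and let go of them; then take the heaviest tin, which you can only tell by hefting them, and finish while holding it still and upright in the gripper, a good 15 cm above the shelf, with the other two left in their places in the row. Keep the tins upright throughout and leave everything else on the table where it stands.

Things in the scene. Friction and masses are not known exactly. Their poses are not given: they have to be found in the camera images.
- tin_a_mid (a point): closed square steel tin, 54 x 54 mm, 84 mm tall, one of three that look alike; origin at its centre, 42 mm above its underside; z up, x and y square to its sides. Starts standing on the table, turned up to 0.35 rad. Weighs 0.15 to 0.65 kg; the unseen filling hardly shifts; the heaviest is at least 0.15 kg above the next; which one it is varies, whatever its name
- tin_b_mid (a point): closed square steel tin, 54 x 54 mm, 84 mm tall, one of three that look alike; origin at its centre, 42 mm above its underside; z up, x and y square to its sides. Starts standing on the table, turned up to 0.35 rad. Weighs 0.15 to 0.65 kg; the unseen filling hardly shifts; the heaviest is at least 0.15 kg above the next; which one it is varies, whatever its name
- tin_c_mid (a point): closed square steel tin, 54 x 54 mm, 84 mm tall, one of three that look alike; origin at its centre, 42 mm above its underside; z up, x and y square to its sides. Starts standing on the table, turned up to 0.35 rad. Weighs 0.15 to 0.65 kg; the unseen filling hardly shifts; the heaviest is at least 0.15 kg above the next; which one it is varies, whatever its name
- shelf_top (a point): centre of the top face of a low plywood riser shelf, fixed to the table, its top 50 mm above the table. The board is 80 mm deep along its own x and 260 mm long along its own y, open above and on all sides (the low tray lid lies a little behind it); z up. Shelf yaw is within 0.2 rad of the robot's frame
- shelf: the same low shelf, origin on the table under its centre, same axes
- cabinet: grey plastic cabinet with a lever latch, fixed at the right edge of the table, 200 x 260 mm, 240 mm tall, its door towards +y; origin at the centre of its underside; not needed
- planter: square white ceramic planter, empty, 140 x 140 x 130 mm, back left; origin at the centre of its underside; leave alone
- tray_lid: clear acrylic seed tray lid lying rim down, 130 x 300 mm, 50 mm tall, behind the shelf; origin at the centre of its underside; leave alone
- scoop: orange plastic scoop lying along x between the tins, 165 mm long, 42 mm wide, 28 mm tall; origin on the table under the joint of handle and pan; leave alone
- mister: stainless steel mister bottle with black pump head, 72 mm diameter, 166 mm tall, back right; origin at the centre of its underside; leave alone
- clay_pot: small round terracotta pot, 68 mm diameter, 60 mm tall, right of the shelf; origin at the centre of its underside; leave alone
- seed_gauge: flat wooden sowing gauge lying along x between the tins, 140 x 22 mm, 14 mm tall; origin at the centre of its underside; leave alone

How it is judged:
On the way:
1. all three tins stand let go in one close, straight row on the shelf (x of tin_a_mid in the frame of shelf_top between -0.015 and 0.015 m and y of tin_a_mid in the frame of shelf_top between -0.125 and 0.125 m and z of tin_a_mid in the frame of shelf_top between 0.036 and 0.047 m and angle between each of tin_a_mid, tin_b_mid, tin_c_mid's own z axis and vertical below 0.1 rad and linear speed of each of tin_a, tin_b, tin_c below 0.03 m/s and contact force between each of tin_a, tin_b, tin_c and the fingers below 0.1 N and (angle between the x axis of tin_a_mid and the x axis of shelf_top, either way round below 0.17 rad or angle between the x axis of tin_a_mid and the y axis of shelf_top, either way round below 0.17 rad) and x of tin_b_mid in the frame of shelf_top between -0.015 and 0.015 m and y of tin_b_mid in the frame of shelf_top between -0.125 and 0.125 m and z of tin_b_mid in the frame of shelf_top between 0.036 and 0.047 m and (angle between the x axis of tin_b_mid and the x axis of shelf_top, either way round below 0.17 rad or angle between the x axis of tin_b_mid and the y axis of shelf_top, either way round below 0.17 rad) and x of tin_c_mid in the frame of shelf_top between -0.015 and 0.015 m and y of tin_c_mid in the frame of shelf_top between -0.125 and 0.125 m and z of tin_c_mid in the frame of shelf_top between 0.036 and 0.047 m and (angle between the x axis of tin_c_mid and the x axis of shelf_top, either way round below 0.17 rad or angle between the x axis of tin_c_mid and the y axis of shelf_top, either way round below 0.17 rad) and horizontal distance between tin_a_mid and tin_b_mid below 0.134 m and horizontal distance between each of tin_b_mid, tin_a_mid and tin_c_mid below 0.134 m), for 0.2 s.
At the end, for the whole second after the job is handed in: Heaviest tin gripped, still, upright within 0.3 rad, underside 0.12 m or more above the shelf top, on nothing but the gripper; the other two stand released on the shelf, within 15 mm of its long centre line, square within 0.17 rad, at most 134 mm between centres (((z of tin_a_mid in the frame of shelf_top between 0.162 and 0.4 m and angle between tin_a_mid's own z axis and vertical below 0.3 rad and linear speed of tin_a below 0.05 m/s and contact force between tin_a and the fingers above 1 N and contact force between tin_a and shelf below 0.05 N and contact force between tin_a and cabinet below 0.05 N and contact force between tin_a and planter below 0.05 N and contact force between tin_a and mister below 0.05 N and contact force between tin_a and tin_b below 0.05 N and contact force between tin_a and tin_c below 0.05 N and (x of tin_b_mid in the frame of shelf_top between -0.015 and 0.015 m and y of tin_b_mid in the frame of shelf_top between -0.125 and 0.125 m and z of tin_b_mid in the frame of shelf_top between 0.036 and 0.047 m and angle between tin_b_mid's own z axis and vertical below 0.1 rad and linear speed of tin_b below 0.03 m/s and contact force between tin_b and the fingers below 0.1 N and (angle between the x axis of tin_b_mid and the x axis of shelf_top, either way round below 0.17 rad or angle between the x axis of tin_b_mid and the y axis of shelf_top, either way round below 0.17 rad)) and contact force between tin_b and shelf between 0.8 and 4.1 N and (x of tin_c_mid in the frame of shelf_top between -0.015 and 0.015 m and y of tin_c_mid in the frame of shelf_top between -0.125 and 0.125 m and z of tin_c_mid in the frame of shelf_top between 0.036 and 0.047 m and angle between tin_c_mid's own z axis and vertical below 0.1 rad and linear speed of tin_c below 0.03 m/s and contact force between tin_c and the fingers below 0.1 N and (angle between the x axis of tin_c_mid and the x axis of shelf_top, either way round below 0.17 rad or angle between the x axis of tin_c_mid and the y axis of shelf_top, either way round below 0.17 rad)) and contact force between tin_c and shelf between 0.8 and 4.1 N and horizontal distance between tin_b_mid and tin_c_mid below 0.134 m) or (z of tin_b_mid in the frame of shelf_top between 0.162 and 0.4 m and angle between tin_b_mid's own z axis and vertical below 0.3 rad and linear speed of tin_b below 0.05 m/s and contact force between tin_b and the fingers above 1 N and contact force between tin_b and shelf below 0.05 N and contact force between tin_b and cabinet below 0.05 N and contact force between tin_b and planter below 0.05 N and contact force between tin_b and mister below 0.05 N and contact force between tin_b and tin_a below 0.05 N and contact force between tin_b and tin_c below 0.05 N and (x of tin_a_mid in the frame of shelf_top between -0.015 and 0.015 m and y of tin_a_mid in the frame of shelf_top between -0.125 and 0.125 m and z of tin_a_mid in the frame of shelf_top between 0.036 and 0.047 m and angle between tin_a_mid's own z axis and vertical below 0.1 rad and linear speed of tin_a below 0.03 m/s and contact force between tin_a and the fingers below 0.1 N and (angle between the x axis of tin_a_mid and the x axis of shelf_top, either way round below 0.17 rad or angle between the x axis of tin_a_mid and the y axis of shelf_top, either way round below 0.17 rad)) and contact force between tin_a and shelf between 0.8 and 4.1 N and (x of tin_c_mid in the frame of shelf_top between -0.015 and 0.015 m and y of tin_c_mid in the frame of shelf_top between -0.125 and 0.125 m and z of tin_c_mid in the frame of shelf_top between 0.036 and 0.047 m and angle between tin_c_mid's own z axis and vertical below 0.1 rad and linear speed of tin_c below 0.03 m/s and contact force between tin_c and the fingers below 0.1 N and (angle between the x axis of tin_c_mid and the x axis of shelf_top, either way round below 0.17 rad or angle between the x axis of tin_c_mid and the y axis of shelf_top, either way round below 0.17 rad)) and contact force between tin_c and shelf between 0.8 and 4.1 N and horizontal distance between tin_a_mid and tin_c_mid below 0.134 m) or (z of tin_c_mid in the frame of shelf_top between 0.162 and 0.4 m and angle between tin_c_mid's own z axis and vertical below 0.3 rad and linear speed of tin_c below 0.05 m/s and contact force between tin_c and the fingers above 1 N and contact force between tin_c and shelf below 0.05 N and contact force between tin_c and cabinet below 0.05 N and contact force between tin_c and planter below 0.05 N and contact force between tin_c and mister below 0.05 N and contact force between tin_c and tin_a below 0.05 N and contact force between tin_c and tin_b below 0.05 N and (x of tin_a_mid in the frame of shelf_top between -0.015 and 0.015 m and y of tin_a_mid in the frame of shelf_top between -0.125 and 0.125 m and z of tin_a_mid in the frame of shelf_top between 0.036 and 0.047 m and angle between tin_a_mid's own z axis and vertical below 0.1 rad and linear speed of tin_a below 0.03 m/s and contact force between tin_a and the fingers below 0.1 N and (angle between the x axis of tin_a_mid and the x axis of shelf_top, either way round below 0.17 rad or angle between the x axis of tin_a_mid and the y axis of shelf_top, either way round below 0.17 rad)) and contact force between tin_a and shelf between 0.8 and 4.1 N and (x of tin_b_mid in the frame of shelf_top between -0.015 and 0.015 m and y of tin_b_mid in the frame of shelf_top between -0.125 and 0.125 m and z of tin_b_mid in the frame of shelf_top between 0.036 and 0.047 m and angle between tin_b_mid's own z axis and vertical below 0.1 rad and linear speed of tin_b below 0.03 m/s and contact force between tin_b and the fingers below 0.1 N and (angle between the x axis of tin_b_mid and the x axis of shelf_top, either way round below 0.17 rad or angle between the x axis of tin_b_mid and the y axis of shelf_top, either way round below 0.17 rad)) and contact force between tin_b and shelf between 0.8 and 4.1 N and horizontal distance between tin_a_mid and tin_b_mid below 0.134 m))); the arm keeps its last pose, push and grip.
It fails at once if a tin is tipped over (more than 0.6 rad) (angle between any of tin_a_mid, tin_b_mid, tin_c_mid's own z axis and vertical above 0.6 rad).
It fails at once if a bystander is shifted by more than 30 mm (distance of any of planter, tray_lid, scoop, mister, clay_pot, seed_gauge from where it was at the start of the episode above 0.03 m).
It also fails if it takes over 72 s, if anything falls off the work surface, if the arm or the gripper's body presses on something with over 40 N, if the wrist force passes 120 N, or if a joint passes its speed limit or range.

## Working session

There is one attempt and no reset: what is moved stays moved. The work goes in short steps, each a Python script; the robot and the scene stay as the last script left them, time stands still between calls to the robot, and variables do not carry over. Pictures are saved under pics/ and viewed, and the job is handed in when it is done.

```bash
ls; mkdir -p pics; python3 - <<'E'
from cell import manip
import cv2, numpy as np
s=manip.sense(); print({k:np.round(v,3).tolist() for k,v in s.items()})
for c in ["side","top","wrist"]:
    p,d=manip.get_image(c); cv2.imwrite(f"pics/{c}0.png",p[:,:,::-1]); np.save(f"pics/{c}0d.npy",d); np.save(f"pics/{c}0.npy",p)
    print(c,manip.camera_params(c))
E
```

```text
pics
{'time': 0.0, 'qpos': [-1.289, 0.412, -0.013, 1.597, 0.006, 1.134, -0.082], 'qvel': [-0.001, 0.001, 0.0, -0.001, -0.001, -0.002, 0.001], 'effort': [0.001, -58.794, 0.642, -29.109, -0.054, 0.018, 0.0], 'tool_pos': [0.214, 0.587, 0.201], 'tool_rot': [0.174, 0.985, -0.001, -0.0], 'ft_force': [0.362, -0.312, 0.018], 'moment': [0.0, 0.016, -0.024], 'opening': 0.088}
side {'fov_y': 43.618034953366426, 'cx': 277.163227852285, 'cy': 212.7067492316222, 'dist': array([-0.1164857,  0.       ,  0.       ,  0.       ,  0.       ]), 'R': array([[ 9.32865805e-01, -3.60224078e-01,  5.05370752e-05],
       [-2.51329530e-01, -6.50964048e-01, -7.16295523e-01],
       [ 2.58059792e-01,  6.68194898e-01, -6.97797049e-01]]), 't': array([-0.57808743,  0.15412913,  1.40958623])}
top {'fov_y': 54.75394114154125, 'cx': 280.0554545596657, 'cy': 211.8114304073814, 'dist': array([-0.07453978,  0.        ,  0.        ,  0.        ,  0.        ]), 'R': array([[-8.54350026e-04, -9.99959268e-01, -8.98509314e-03],
       [-9.97141667e-01,  1.53069608e-03, -7.55390858e-02],
       [ 7.55497624e-02,  8.89487393e-03, -9.97102359e-01]]), 't': array([-0.07369236,  0.57591605,  1.30691226])}
wrist {'fov_y': 64.11960851236336, 'cx': 283.53920030242085, 'cy': 206.05341402174784, 'dist': array([-0.07166952,  0.        ,  0.        ,  0.        ,  0.        ]), 'tool_from_camera': array([[ 2.99921985e-04, -9.56960931e-01, -2.90216620e-01,
         8.05313245e-02],
       [ 9.99999807e-01,  1.29332773e-04,  6.06979423e-04,
         1.05342375e-03],
       [-5.43321073e-04, -2.90216746e-01,  9.56960786e-01,
        -1.82861033e-01],
       [ 0.00000000e+00,  0.00000000e+00,  0.00000000e+00,
         1.00000000e+00]])}
```

View pics/top0.png

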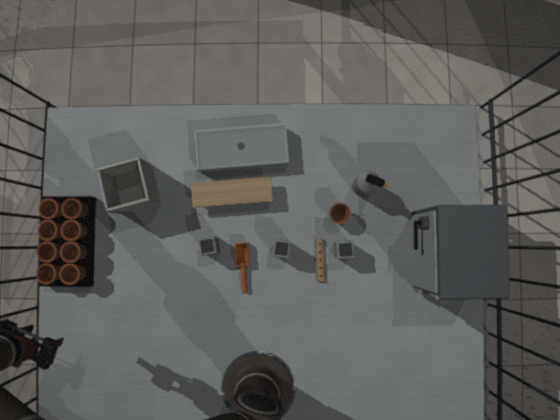

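View pics/side0.png

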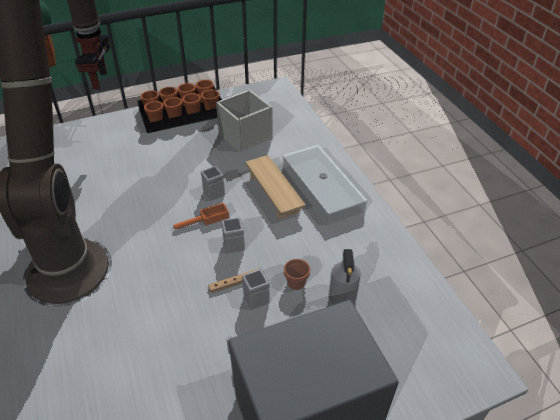

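```bash
cat > h.py <<'E'
from cell import manip
import numpy as np, cv2
from scipy.spatial.transform import Rotation as Rn
def cloud(cam,d):
    c=manip.camera_params(cam); f=210/np.tan(np.radians(c["fov_y"]/2))
    K=np.array([[f,0,c["cx"]],[0,f,c["cy"]],[0,0,1]])
    u,v=np.meshgrid(np.arange(560.),np.arange(420.))
    n=cv2.undistortPoints(np.stack([u,v],-1).reshape(-1,1,2),K,np.array(c["dist"])).reshape(420,560,2)
    P=np.dstack([n[...,0]*d,n[...,1]*d,d])
    if cam=="wrist":
        s=manip.sense(); T=c["tool_from_camera"]; P=P@T[:3,:3].T+T[:3,3]
        P=P@Rn.from_quat(s["tool_rot"]).as_matrix().T+s["tool_pos"]
    else: P=(P-c["t"])@c["R"]
    P[d<=0]=np.nan
    return P
def rect(xy):
    (c,(w,h),a)=cv2.minAreaRect((np.asarray(xy)*1000).astype(np.float32))
    return np.array(c)/1000,w,h,a
E
python3 - <<'E'
from h import *
for cam in ["top","side"]:
    p,d=manip.get_image(cam); P=cloud(cam,d)
    for n in ["tin_a_mid","shelf","clay_pot","scoop","seed_gauge","mister","tray_lid","planter","cabinet"]:
        for m in manip.masks_of(cam,n):
            if m["conf"]<0.2: continue
            q=P[m["region"]]; q=q[np.isfinite(q).all(1)]
            if len(q)<20: print(cam,n,m["conf"],"few");continue
            z=np.percentile(q[:,2],90)
            t=q[np.abs(q[:,2]-np.median(q[:,2][q[:,2]>z-.01]))<.008]
            r=rect(t[:,:2])
            print(cam,n,round(m["conf"],2),np.round(m["at"]),"n",len(q),len(t),"z90 %.3f"%z,"ctr",np.round(r[0],4),np.round(r[1:],1), "mean",np.round(t.mean(0),4))
E
```

```text
top tin_a_mid 0.55 [343. 253.] n 399 300 z90 0.086 ctr [ 0.4548 -0.2758] [53.4 55.2  3.9] mean [ 0.4547 -0.2749  0.0834]
top shelf 0.82 [231. 191.] n 2020 1978 z90 0.053 ctr [0.641 0.083] [ 81.  262.    4.2] mean [0.6402 0.0829 0.0493]
top clay_pot 0.57 [338. 208.] n 341 75 z90 0.059 ctr [ 0.5707 -0.2637] [66.8 61.2  0.4] mean [ 0.5722 -0.2647  0.0587]
top clay_pot 0.45 [463. 254.] n 8874 6597 z90 0.242 ctr [ 0.4513 -0.6063] [210.1 259.3  89.9] mean [ 0.4505 -0.6077  0.2392]
top scoop 0.88 [242. 256.] n 387 153 z90 0.027 ctr [0.3996 0.0458] [155.8  42.1   4.8] mean [0.4008 0.0462 0.022 ]
top scoop 0.45 [125. 186.] n 2731 564 z90 0.128 ctr [0.6554 0.4097] [140.2 143.7  14.9] mean [0.6543 0.4084 0.128 ]
top seed_gauge 0.74 [318. 257.] n 260 258 z90 0.016 ctr [ 0.4216 -0.2024] [137.4  22.3   1.4] mean [ 0.422  -0.2035  0.0131]
top mister 0.77 [368. 185.] n 587 148 z90 0.165 ctr [ 0.6596 -0.3615] [65.9 22.4 69. ] mean [ 0.6604 -0.3575  0.1646]
top mister 0.61 [128. 187.] n 2734 564 z90 0.128 ctr [0.6554 0.4097] [140.2 143.7  14.9] mean [0.6542 0.4084 0.128 ]
top planter 0.97 [129. 186.] 
[... 833 characters left out ...]
] n 3646 2786 z90 0.051 ctr [0.7914 0.0508] [134.8 306.9   3.8] mean [0.789  0.0406 0.0477]
side seed_gauge 0.55 [226. 284.] n 328 280 z90 0.014 ctr [ 0.3955 -0.2061] [91.2 26.7  1.7] mean [ 0.3944 -0.2083  0.0104]
side mister 0.96 [345. 280.] n 1251 201 z90 0.163 ctr [ 0.6569 -0.364 ] [72.6 22.3 67.6] mean [ 0.6566 -0.3637  0.1626]
side tray_lid 0.88 [326. 184.] n 3700 2791 z90 0.051 ctr [0.7913 0.0518] [134.8 309.    3.8] mean [0.7891 0.0409 0.0477]
side planter 0.6 [244. 119.] n 2590 466 z90 0.122 ctr [0.6557 0.4058] [146.6 155.7  13.6] mean [0.6537 0.4019 0.1219]
side cabinet 0.68 [314. 375.] n 15452 13282 z90 0.240 ctr [ 0.4501 -0.6093] [206.9 261.3  89.7] mean [ 0.4467 -0.6183  0.2383]
```

The tins sit at about (208,245), (282,248) and (345,250) in the top view. The shelf is at (231,191), and the scoop and gauge lie between the tins. Next I'll fit all three tin tops.

```bash
cat >> h.py <<'E'
from scipy.optimize import minimize
def fitsq(xy,s=.054,ang0=0.):
    # square of given size, enclosing the points best (robust)
    xy=np.asarray(xy); c0=np.median(xy,0)
    def cost(p):
        c,sn=np.cos(p[2]),np.sin(p[2]); q=(xy-p[:2])@np.array([[c,-sn],[sn,c]])
        o=np.clip(np.abs(q)-s/2,0,None); return np.minimum(o,.006).sum()*1e3 
    best=None
    # box size s, maximise inside -> average tie by multi start
    sols=[]
    for a in np.linspace(-.7,.7,11):
        r=minimize(cost,[*c0,a],method="Nelder-Mead",options=dict(xatol=1e-5,fatol=1e-4,initial_simplex=[[*c0,a],[c0[0]+.006,c0[1],a],[c0[0],c0[1]+.006,a],[*c0,a+.2]]))
        sols.append((r.fun,*r.x))
    return min(sols)
def tins(cam,zlo,zhi,roi):
    p,d=manip.get_image(cam); P=cloud(cam,d)
    m=(P[...,2]>zlo)&(P[...,2]<zhi)&(P[...,0]>roi[0])&(P[...,0]<roi[1])&(P[...,1]>roi[2])&(P[...,1]<roi[3])
    m=np.nan_to_num(m).astype(np.uint8)
    n,L,st,_=cv2.connectedComponentsWithStats(m)
    return [(P[L==i]) for i in range(1,n) if st[i,4]>60]
E
python3 - <<'E'
from h import *
for cam in ["top","side"]:
    for q in tins(cam,.074,.095,(.35,.56,-.36,.3)):
        r=rect(q[:,:2]); print(cam,len(q),np.round(q.mean(0),4),np.round(r[0],4),np.round(r[1:],2),np.round(fitsq(q[:,:2],.055),4))
    for q in tins(cam,.04,.06,(.54,.71,-.15,.3)):
        r=rect(q[:,:2]); print("shelf",cam,len(q),np.round(q.mean(0),4),np.round(r[0],4),np.round(r[1:],2))
s=manip.sense();print(s["time"])
for p in [(.45,.16,.25),(.45,-.07,.25),(.45,-.27,.25),(.64,.08,.3)]:
  for yaw in (-.3,0,.3):
    for b in (0,np.pi/2,-np.pi/2,np.pi):
      q=(Rn.from_euler('z',yaw+b)*Rn.from_euler('x',np.pi)).as_quat(); print(p,yaw,round(b,1),None if (k:=manip.solve_ik(p,q)) is None else np.round(k,2))
E
```

```text
top 303 [0.4667 0.1524 0.0832] [0.4666 0.1532] [53.98 54.62 10.38] [0.     0.4662 0.153  0.1819]
top 299 [ 0.4583 -0.0797  0.0834] [ 0.4583 -0.0798] [53.65 53.65 82.46] [ 0.      0.4577 -0.0803 -0.1316]
top 303 [ 0.4548 -0.2748  0.0832] [ 0.4547 -0.2758] [53.66 54.75  3.66] [ 0.      0.4545 -0.2758  0.0539]
shelf top 2003 [0.6403 0.0822 0.0493] [0.6408 0.0824] [ 80.94 260.94   4.24]
side 227 [0.4661 0.1492 0.0812] [0.4663 0.1523] [55.95 59.51  9.05] [7.217  0.4669 0.1512 0.1597]
side 308 [ 0.4575 -0.0834  0.0816] [ 0.4585 -0.0793] [60.64 54.11 82.52] [ 6.1199  0.4582 -0.0809 -0.1067]
side 404 [ 0.4537 -0.2811  0.0817] [ 0.4548 -0.2784] [54.12 57.48  3.98] [ 3.6043  0.4544 -0.279   0.0543]
shelf side 1578 [0.6402 0.0715 0.0475] [0.6407 0.0812] [ 83.66 270.6    4.38]
1.35
(0.45, 0.16, 0.25) -0.3 0 [-1.04  0.11  0.67  1.91 -0.08  1.15 -2.22]
(0.45, 0.16, 0.25) -0.3 1.6 [-0.92  0.11  0.53  1.9  -0.06  1.15 -0.67]
(0.45, 0.16, 0.25) -0.3 -1.6 [-0.51  0.11  0.08  1.88 -0.01  1.15  2.41]
(0.45, 0.16, 0.25) -0.3 3.1 [-0.7   0.11  0.29  1.89 -0.03  1.15  0.87]
(0.45, 0.16, 0.25) 0 0 [-1.01  0
[... 2333 characters left out ...]
 -0.26]
(0.64, 0.08, 0.3) -0.3 -1.6 [-0.29  0.39  0.13  1.41 -0.05  1.35  2.68]
(0.64, 0.08, 0.3) -0.3 3.1 [-0.49  0.4   0.42  1.43 -0.16  1.35  1.21]
(0.64, 0.08, 0.3) 0 0 [-0.7   0.45  0.75  1.44 -0.31  1.37 -1.5 ]
(0.64, 0.08, 0.3) 0 1.6 [-0.63  0.43  0.64  1.44 -0.26  1.36  0.02]
(0.64, 0.08, 0.3) 0 -1.6 [ 0.51  0.67 -1.24  1.35  0.63  1.54  2.48]
(0.64, 0.08, 0.3) 0 3.1 [-0.44  0.39  0.36  1.42 -0.14  1.35  1.49]
(0.64, 0.08, 0.3) 0.3 0 [-0.67  0.44  0.7   1.44 -0.29  1.37 -1.23]
(0.64, 0.08, 0.3) 0.3 1.6 [-0.59  0.42  0.58  1.43 -0.23  1.36  0.3 ]
(0.64, 0.08, 0.3) 0.3 -1.6 [-0.92  0.65  1.26  1.45 -0.61  1.48 -2.52]
(0.64, 0.08, 0.3) 0.3 3.1 [-0.41  0.39  0.3   1.42 -0.11  1.35  1.77]
```

```bash
cat >> h.py <<'E'
def Q(yaw): return (Rn.from_euler('z',yaw+np.pi/2)*Rn.from_euler('x',np.pi)).as_quat()
SC=np.array([.6408,.0822]); SY=.074
def slot(y): return SC+y*np.array([-np.sin(SY),np.cos(SY)])
def ft(n=6):
    v=[]
    for _ in range(n): manip.pause(.05); v.append(manip.sense()["ft_force"])
    return np.mean(v,0)
GZ=.042; UP=.195
def st(tag):
    s=manip.sense(); print(tag,"t %.2f"%s["time"],np.round(s["tool_pos"],4),"open %.4f"%s["opening"],"F",np.round(s["ft_force"],2),flush=True); return s
def pick(xy,yaw):
    manip.move_to([*xy,UP],Q(yaw)); st("above"); f0=ft(4)
    manip.line_to([*xy,GZ],feed=.15); st("down")
    manip.command_gripper(.04,strength=30); s=st("grip")
    manip.line_to([*xy,UP],feed=.15); f1=ft(8); st("up")
    print("WEIGHT",np.round(f0-f1,3)); return s
def place(y,zg=GZ):
    xy=slot(y)
    manip.move_to([*xy,UP],Q(SY)); st("above slot")
    manip.line_to([*xy,zg+.075],feed=.15)
    manip.line_to([*xy,zg+.0515],feed=.05); st("low")
    manip.command_gripper(.085); st("open")
    manip.line_to([*xy,UP+.01],feed=.2); st("clear")
E
python3 - <<'E'
from h import *
pick((.4663,.153),.18)
p,d=manip.get_image("side"); cv2.imwrite("pics/s1.png",p[:,:,::-1])
E
```

```text
above t 3.17 [0.4661 0.1545 0.1949] open 0.0877 F [0.4  1.33 0.58]
down t 4.54 [0.4669 0.1532 0.0427] open 0.0880 F [0.08 0.45 0.37]
grip t 5.17 [0.4666 0.1531 0.0422] open 0.0535 F [-0.77 -0.13  2.02]
up t 6.73 [0.4662 0.1529 0.1948] open 0.0539 F [ 0.86  0.14 -5.4 ]
WEIGHT [-0.051 -0.113  5.522]
```

View pics/s1.png

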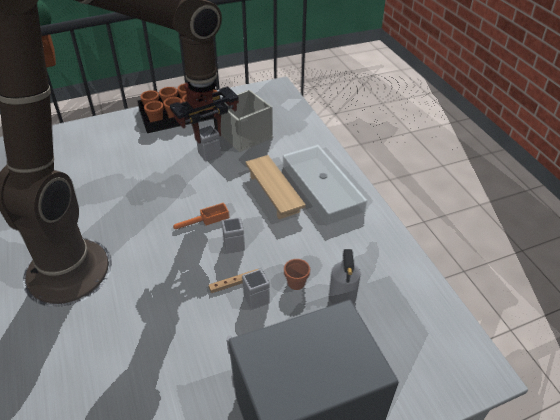

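The first tin is held upright in the gripper at about (207,135), with nothing else disturbed. It weighs about 5.5 N. I'll place it now.

```bash
python3 - <<'E'
from h import *
place(.060)
pick((.4580,-.080),-.13)
for q in tins("top",.12,.15,(.55,.72,-.05,.24)):
    r=rect(q[:,:2]); f=fitsq(q[:,:2],.055); print(len(q),np.round(q.mean(0),4),np.round(r[0],4),np.round(r[1:],2),np.round(f,4))
    v=r[0]-SC; print("shelf frame",v@[np.cos(SY),np.sin(SY)],v@[-np.sin(SY),np.cos(SY)])
p,d=manip.get_image("top"); cv2.imwrite("pics/t2.png",p[:,:,::-1])
E
```

```text
above slot t 7.50 [0.6361 0.1418 0.1941] open 0.0534 F [-0.75 -0.49 -5.23]
low t 8.78 [0.6364 0.1419 0.0933] open 0.0540 F [ 0.2  -0.98 -4.79]
open t 9.45 [0.6364 0.1421 0.0936] open 0.0852 F [-0.36 -1.09 -0.03]
clear t 10.16 [0.6357 0.1421 0.2039] open 0.0849 F [ 0.45  0.08 -0.13]
above t 11.26 [ 0.4591 -0.079   0.1951] open 0.0852 F [ 0.04  1.17 -0.84]
down t 12.62 [ 0.4585 -0.0801  0.0426] open 0.0851 F [-0.33  0.37 -0.19]
grip t 13.22 [ 0.4579 -0.0799  0.0422] open 0.0538 F [-1.27  0.86  4.04]
up t 14.78 [ 0.4579 -0.0801  0.1948] open 0.0537 F [ 0.69  0.25 -2.3 ]
WEIGHT [-0.22  -0.221  2.485]
327 [0.6361 0.1406 0.1331] [0.6374 0.1416] [54.69 53.74  3.73] [0.     0.6372 0.1418 0.0718]
shelf frame 0.0009593700687119959 0.05947653011038018
```

View pics/t2.png

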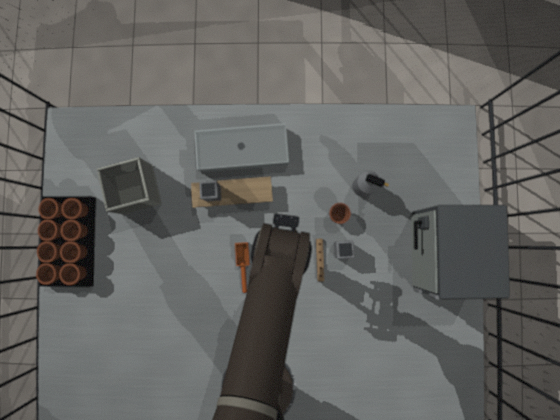

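Tin A stands on the shelf at (209,190), square and within 1 mm of its slot. Tin B weighs about 2.5 N. I'll place B, then pick and place C.

```bash
cat >> h.py <<'E'
def look():
    for q in tins("top",.12,.15,(.55,.72,-.06,.24)):
        r=rect(q[:,:2]); v=r[0]-SC
        print("tin",len(q),"z %.4f"%np.median(q[:,2]),np.round(r[0],4),np.round(r[1:],1),"shelf xy %.4f %.4f"%(v@[np.cos(SY),np.sin(SY)],v@[-np.sin(SY),np.cos(SY)]))
E
python3 - <<'E'
from h import *
place(.0)
pick((.4547,-.276),.06)
look()
E
```

```text
above slot t 15.85 [0.6401 0.0801 0.1951] open 0.0540 F [-0.49 -1.69 -3.34]
low t 17.13 [0.6408 0.0821 0.0933] open 0.0541 F [ 0.16  0.54 -2.13]
open t 17.80 [0.6408 0.0822 0.0935] open 0.0853 F [-0.93 -0.74 -0.11]
clear t 18.51 [0.6402 0.0824 0.2039] open 0.0849 F [-0.8   0.37 -0.73]
above t 20.01 [ 0.4557 -0.2749  0.1948] open 0.0849 F [-0.23  0.94  0.04]
down t 21.38 [ 0.4551 -0.2764  0.0427] open 0.0852 F [-0.38 -0.48 -0.52]
grip t 21.96 [ 0.4548 -0.276   0.0422] open 0.0542 F [-0.95  0.46  3.15]
up t 23.52 [ 0.4546 -0.276   0.1948] open 0.0536 F [-0.55 -0.62 -1.98]
WEIGHT [-0.269  0.147  1.72 ]
tin 326 z 0.1333 [0.6409 0.0822] [54.4 54.3  4.7] shelf xy 0.0001 -0.0000
tin 325 z 0.1332 [0.6371 0.1418] [54.4 54.   3.3] shelf xy 0.0007 0.0597
```

```bash
python3 - <<'E'
from h import *
place(-.060)
manip.move_to([.45,.1,.3],Q(SY))
manip.pause(.3); look(); st("x")
for c in("top","side"):
    p,d=manip.get_image(c); cv2.imwrite(f"pics/{c}3.png",p[:,:,::-1])
E
```

```text
above slot t 24.91 [0.6449 0.0199 0.1954] open 0.0537 F [-0.46 -0.35 -1.91]
low t 26.19 [0.6452 0.0223 0.0933] open 0.0541 F [ 0.15  0.42 -2.26]
open t 26.86 [0.6453 0.0224 0.0935] open 0.0850 F [ 0.05 -0.54  0.06]
clear t 27.57 [0.6446 0.0227 0.204 ] open 0.0848 F [ 1.08  0.42 -0.01]
tin 321 z 0.1334 [0.6454 0.0195] [54.4 54.1  3. ] shelf xy -0.0000 -0.0629
tin 325 z 0.1333 [0.641  0.0821] [54.5 54.4  5.3] shelf xy 0.0002 -0.0001
tin 327 z 0.1332 [0.6372 0.1414] [54.4 53.6  2.9] shelf xy 0.0008 0.0593
x t 28.83 [0.4504 0.0996 0.2997] open 0.0852 F [-0.74  0.46 -0.52]
```

View pics/side3.png

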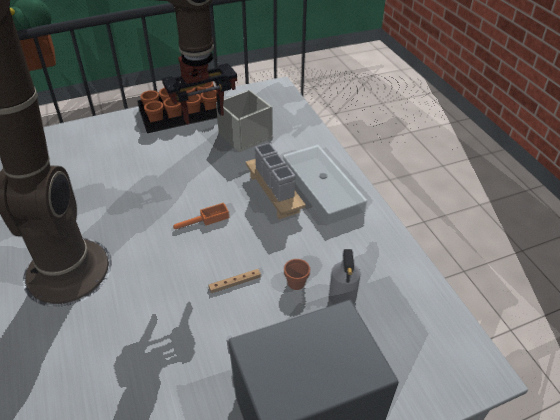

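View pics/top3.png

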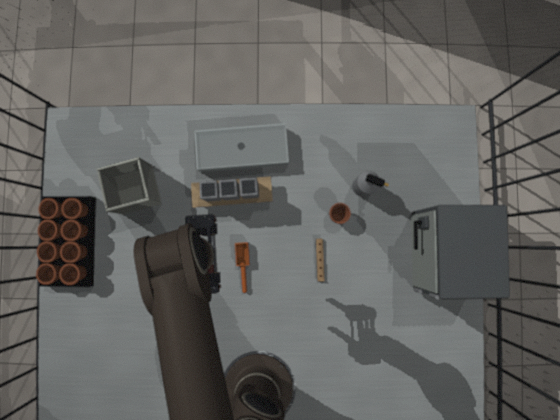

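The three tins stand in a straight row at (208–250,188), with gaps of about 5 mm and 9 mm. The hefts were A 5.5 N, B 2.5 N and C 1.7 N, so A at the left end is the heaviest. I'll lift that one.

```bash
python3 - <<'E'
from h import *
xy=np.array([.6370,.1416]); q=Q(.06)
manip.move_to([*xy,.22],q); f0=ft(4)
manip.line_to([*xy,.0935],feed=.15); st("down")
manip.command_gripper(.04,strength=30); st("grip")
manip.line_to([*xy,.29],feed=.12); manip.pause(.5)
print("W",f0-ft(10)); st("hold"); look()
for c in("top","side"):
    p,d=manip.get_image(c); cv2.imwrite(f"pics/{c}4.png",p[:,:,::-1])
E
```

```text
down t 30.97 [0.6377 0.1415 0.0945] open 0.0851 F [-0.11  0.41  0.95]
grip t 31.56 [0.6369 0.1417 0.0937] open 0.0540 F [-2.74 -0.15  3.22]
W [ 0.3505158  -0.30979108  5.79728905]
hold t 34.35 [0.637  0.1416 0.29  ] open 0.0539 F [-1.03 -0.35 -5.89]
tin 323 z 0.1335 [0.6452 0.0199] [54.3 54.   4.1] shelf xy -0.0002 -0.0625
tin 323 z 0.1332 [0.6404 0.0821] [53.9 53.5  5.5] shelf xy -0.0004 -0.0001
```

View pics/side4.png

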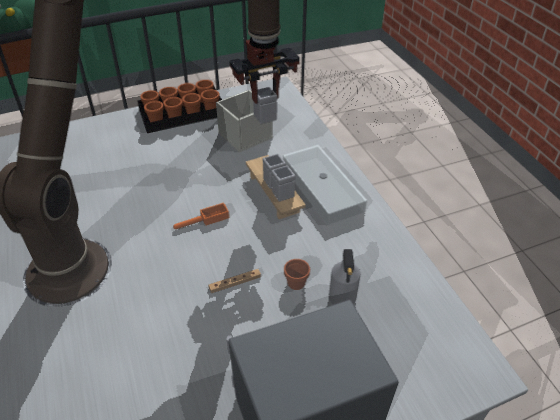

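The heaviest tin hangs upright and still at (264,105), with its underside about 0.2 m above the shelf. The other two stand in their places at (282,175).

```bash
python3 -c "
from h import *
st('pre'); print(manip.hand_in())"
```

```text
pre t 34.50 [0.637  0.1416 0.29  ] open 0.0536 F [ 0.9  -0.2  -6.92]
the job is handed in; nothing more can be done
None
```

All three tins were stood in a row on the shelf and released. The heaviest was then lifted and was held upright and still when I handed in at 34.5 s.

- **Row:** the top camera put every tin within 1 mm of the shelf's centre line and square to within about 1.5°. The gaps were about 5 mm and 9 mm, and the end tins were 122 mm apart centre to centre.
- **Weights:** hefting gave about 5.5 N for the left tin, 2.5 N for the middle and 1.7 N for the right. The left tin read 5.8 N when I lifted it again, so it is clearly the heaviest.
- **Final hold:** the tin was gripped at 30 N, with its underside about 0.2 m above the shelf. The other two were still square in their places, 62 mm apart.
- **Everything else:** the other objects looked untouched in the pictures, though I did not measure their positions again.

The right tin came out about 3 mm further from the middle than planned, which is why its gap is the wider one; it is still under 1 cm. No check failed.

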